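# Draw out the autosampler tray with the red-capped vial

### The arm

A 6-joint arm with a two-finger parallel gripper is mounted at the origin on a cart in front of the work surface, level with it; the furniture and walls round the work are solid. World frame = base frame: x ahead of the robot, y to its left, z up, the work surface at z = 0. Lengths are in m, angles in rad, forces in N, time in s.
With the tool pointing down it reaches from about 0.3 to 0.75 m from the base axis. Payload 8.5 kg.
Tool frame: the origin (TCP) lies at the very end of the fingers, on their centre line; the grasp point (between the pads) lies behind it (arm.grip_depth is the z of the grasp point in the tool frame, in m); z points along the fingers, y is the line along which they close (so a half turn about z gives the same grasp; the last joint's range is limited). The gripper opens to 85 mm and grips with 20 to 120 N. Pads are 22 mm wide; open, the fingers measure 114 mm over their backs; the gripper's body (76 mm by 85 mm) begins 54 mm behind the grasp point. The pads swing forward as they close: fully open they stand 13 mm farther back than shut.
Start: joints at [0.923, 0.381, 1.297, -0, 1.464, -0.215], TCP at [0.231, 0.499, 0.231] pointing down, gripper open.
Joint ranges: [-3.11, 3.11], [-0.89, 2.33], [0.22, 2.48], [-1.42, 4.56], [0.17, 2.85], [-2.88, 2.88]. Speed limits (rad/s): [2.39, 2.39, 3.14, 3.14, 3.14, 3.14].

### API

Orientations are given as a rotation vector (axis times angle).
In Python, from bench import sensors, eyes, finish_job, arm gives the robot as it stands.
- The arm moves only by the tool servo_tool, never from a script. Its argument "targets" is a list of rows, each a list of 7 numbers: the opening in per cent of the stroke, from 0 (shut) to 100 (fully open), then the shift along the tool's x, y, z in mm, then the turn, a rotation vector about the tool's x, y, z in rad. In form: [[grip, x, y, z, wx, wy, wz], ...]. A call has 1 to 12 rows; each row is the pose to reach, as a shift and turn from the pose commanded when the call began, along the tool's axes at that moment; what a row does not reach only later rows make up. A row lasts 1/10 s, in which the tool goes at most 50 mm and 8.59 degrees, less where a joint would pass 70% of its speed; a pose out of reach is approached as far as the arm can. A call with a gripper value outside its range is refused whole. The fingers move at their own pace and stop on an object; the grip force is fixed at half the most. Time passes only in rows, so rows that repeat a pose let the fingers close. It gives the time, the measured TCP pose, the force, the opening and the grip force at its end, in the units of the state.
- sensors.get_obs(): the state, without advancing time (a new reading comes with each control period).
- eyes.snapshot(name): name is "side" or "top" or "wrist"; returns the picture (420x560x3 uint8, blue, green, red); there is no depth.
- eyes.get_calibration(name): a dict with "K" (3x3 intrinsics, pixels), "camera_from_world" (4x4, takes a point from world to camera coordinates). Camera axes: x right, y up, looking along -z (the intrinsics and any distortion apply to the point x, -y, -z); pixel columns grow to the right and rows downward; lengths in m; the calibration is good to about 2 mm. The wrist camera is an equidistant fisheye: a pixel r from the principal point sees the ray r / f radians off the axis. A picture is of the moment at which its call begins: read the wrist's pose just before it. get_calibration takes no time and is no camera call; for the wrist camera it gives the pose at the moment of the call.
- finish_job(): hands the job in; it is judged then, once.
The state is a dict: "t": time; "joint_pos": joint angles; "dq": joint speeds; "joint_torque": joint torques, N m; "eef_pos": TCP position; "ee_rot": TCP orientation; "contact_force": force on the tool from outside, world axes, zero at the start; "wrist_torque": the same for the moment, N m; "gripper_width": finger opening in m; "grip_force": force on a finger pad.
Only numpy, scipy, OpenCV 4.12 (cv2) and the standard library are available. Lean on these libraries where they do the work, as an engineer would, in place of code of your own. Each camera call takes 0.05 s, during which the arm holds its last target. There are 200 camera calls.

### The job

The autosampler run is over: present the tray that holds the red-capped vial for unloading. With the fingertips, push that tray's blue-tabbed keeper bolt fully outwards, then hook a fingertip behind the tray's front lip and draw the tray out to its stop, smoothly, so that the vials stay upright in their pockets. Do not pinch the lip, lift the tray or touch the vials, and leave the other tray bolted in and everything else on the bench where it is.

Things in the scene. Friction and masses are not known exactly. Their poses are not given: they have to be found in the camera images.
- autosampler: White two-lane vial autosampler, fixed, 330 x 236 mm. Origin: middle of the slide bed at bench level; +x into the machine (away from the operator), +y its left. Lane centre lines y = +56 mm (left) and -56 mm (right). Bed top 8 mm above the bench, rail tops 20 mm. The clear cover begins at x = +4 mm (top 78 mm), the console at x = +59 mm (top 105 mm).
- tray_left: Left vial tray: loose aluminium slide tray, 192 x 86 mm, 0.35 to 0.7 kg, held down by the rails. Origin: centre of its underside; axes as the autosampler's. In its frame home is x = 0 within 3 mm; drawn to its stop x = -90 mm. Friction alone holds it once unbolted. Floor top 6 mm over the origin; white 72 mm vial rack with four pockets, front face 28 mm before the origin, 26 mm high.
- tray_left_lip_face (a point): Middle of the inner (+x) face of the left tray's upright front lip, 42 mm above the bench, 89 mm before the tray's origin. The lip is 100 mm wide, 7 mm thick with its front plate, top 53 mm above the bench. The floor behind it (14 mm above the bench) is clear for 46 mm to the bolt. A fingertip there draws the tray along -x with a few newtons.
- tray_left_lip: Inner half of the left tray's upright front: the lip that a fingertip hooks. Part of the tray. Origin at its foot.
- tray_left_front: Outer half of the left tray's upright front: grey front plate with a blank card. Part of the tray. Origin at its foot.
- bolt_left (a joint): Keeper bolt of the left tray: steel bar that slides across the lane just in front of the vial rack. 0 m = fully shot (tray blocked), 0.035 m = fully withdrawn outwards (autosampler's +y); the rack passes from about 0.029 m. Friction 1 to 2 N; it stays where it is left.
- bolt_left_tab (a point): Middle of the inner face of that bolt's blue upright thumb tab, 48 mm above the bench. The face is 32 mm long along x, reaches from 29 to 58 mm above the bench and looks to the lane's middle; push it along the autosampler's +y. It moves with the bolt. The bolt's bar lies 16 mm further along +x, its top 29 mm above the bench.
- tray_right: Right vial tray: loose aluminium slide tray, 192 x 86 mm, 0.35 to 0.7 kg, held down by the rails. Origin: centre of its underside; axes as the autosampler's. In its frame home is x = 0 within 3 mm; drawn to its stop x = -90 mm. Friction alone holds it once unbolted. Floor top 6 mm over the origin; white 72 mm vial rack with four pockets, front face 28 mm before the origin, 26 mm high.
- tray_right_lip_face (a point): Middle of the inner (+x) face of the right tray's upright front lip, 42 mm above the bench, 89 mm before the tray's origin. The lip is 100 mm wide, 7 mm thick with its front plate, top 53 mm above the bench. The floor behind it (14 mm above the bench) is clear for 46 mm to the bolt. A fingertip there draws the tray along -x with a few newtons.
- tray_right_lip: Inner half of the right tray's upright front: the lip that a fingertip hooks. Part of the tray. Origin at its foot.
- tray_right_front: Outer half of the right tray's upright front: grey front plate with a blank card. Part of the tray. Origin at its foot.
- bolt_right (a joint): Keeper bolt of the right tray: steel bar that slides across the lane just in front of the vial rack. 0 m = fully shot (tray blocked), 0.035 m = fully withdrawn outwards (autosampler's -y); the rack passes from about 0.029 m. Friction 1 to 2 N; it stays where it is left.
- bolt_right_tab (a point): Middle of the inner face of that bolt's blue upright thumb tab, 48 mm above the bench. The face is 32 mm long along x, reaches from 29 to 58 mm above the bench and looks to the lane's middle; push it along the autosampler's -y. It moves with the bolt. The bolt's bar lies 16 mm further along +x, its top 29 mm above the bench.
- vial_red: Glass sample vial with a red screw cap, 25 mm diameter, 52 mm high, standing loose in a pocket of one of the trays (the red-capped one in a front pocket; three vials a tray). Origin: centre of its underside, z along its axis.
- vial_black_1: Glass sample vial with a black screw cap, 25 mm diameter, 52 mm high, standing loose in a pocket of one of the trays (the red-capped one in a front pocket; three vials a tray). Origin: centre of its underside, z along its axis.
- vial_black_2: Glass sample vial with a black screw cap, 25 mm diameter, 52 mm high, standing loose in a pocket of one of the trays (the red-capped one in a front pocket; three vials a tray). Origin: centre of its underside, z along its axis.
- vial_black_3: Glass sample vial with a black screw cap, 25 mm diameter, 52 mm high, standing loose in a pocket of one of the trays (the red-capped one in a front pocket; three vials a tray). Origin: centre of its underside, z along its axis.
- vial_black_4: Glass sample vial with a black screw cap, 25 mm diameter, 52 mm high, standing loose in a pocket of one of the trays (the red-capped one in a front pocket; three vials a tray). Origin: centre of its underside, z along its axis.
- vial_black_5: Glass sample vial with a black screw cap, 25 mm diameter, 52 mm high, standing loose in a pocket of one of the trays (the red-capped one in a front pocket; three vials a tray). Origin: centre of its underside, z along its axis.
- beaker: Low glass beaker, 63 mm wide, 70 mm high; origin at the centre of its underside. Bystander, to be left alone.
- timer: White bench timer lying flat, 52 x 72 x 14 mm; origin at the centre of its underside. Bystander, to be left alone.
- petri: Clear petri dish with lid, 90 mm; origin at the centre of its underside. Bystander, to be left alone.
- dropper: Small white bottle with ribbed cap, 40 mm wide, 82 mm high; origin at the centre of its underside. Bystander, to be left alone.
- tape_white: Roll of white tape lying flat, 61 mm; origin at the centre of its underside. Bystander, to be left alone.

How it is judged:
By the outcome, as a careful person would: the job done as asked, in the order asked, and still so for the second after the job is handed in, with the robot touching nothing.
It also fails if it takes over 45 s, if anything falls off the work surface, if the arm or the gripper's body presses on something with over 40 N, if the wrist force passes 120 N, or if a joint passes its speed limit or range.

## Working session

There is one attempt and no reset: what is moved stays moved. The work goes in short steps, Python scripts to look and compute and a tool call to move; the robot and the scene stay as the last step left them, time stands still between calls to the robot, and variables do not carry over. Pictures are saved under pics/ and viewed, at most 10 in all, crops included, and the job is handed in when it is done.

Besides the shell and the picture viewer there is one more tool, called as name(argument=value, ...), one argument or row to a line, values as JSON. servo_tool: Moves the arm, as the interface text tells. Its arguments: {"type":"object","properties":{"targets":{"type":"array","items":{"type":"array","items":{"type":"number"}}}},"required":["targets"]}

```bash
mkdir -p pics; python3 - <<'E'
from bench import sensors, eyes, arm
import cv2
for n in("top","side"):
    cv2.imwrite(f"pics/{n}0.png",eyes.snapshot(n)); c=eyes.get_calibration(n); print(c)
o=sensors.get_obs(); print(o['t'],o['eef_pos'],o['ee_rot'],o['gripper_width'],arm.grip_depth)
E
```

```text
{'K': array([[456.21179907,   0.        , 278.73761507],
       [  0.        , 456.21179907, 207.34688763],
       [  0.        ,   0.        ,   1.        ]]), 'camera_from_world': array([[ 1.56359912e-02, -9.99872710e-01,  3.17476624e-03,
        -2.28169566e-01],
       [ 9.79182666e-01,  1.59549460e-02,  2.02353026e-01,
        -5.70081347e-01],
       [-2.02377922e-01, -5.53140586e-05,  9.79307497e-01,
        -1.17719117e+00],
       [ 0.00000000e+00,  0.00000000e+00,  0.00000000e+00,
         1.00000000e+00]])}
{'K': array([[543.98355793,   0.        , 287.42321523],
       [  0.        , 543.98355793, 202.20804463],
       [  0.        ,   0.        ,   1.        ]]), 'camera_from_world': array([[ 0.97181156, -0.23551536,  0.01071455, -0.60070278],
       [ 0.12271585,  0.544124  ,  0.82998186, -0.03192238],
       [-0.20130352, -0.80527112,  0.55768747, -1.59556157],
       [ 0.        ,  0.        ,  0.        ,  1.        ]])}
0.1 [0.23050328 0.49907053 0.23079719] [-6.74386429e-01 -3.06778948e+00  1.81530907e-03] 0.08577901279283662 -0.0187
```

View pics/top0.png

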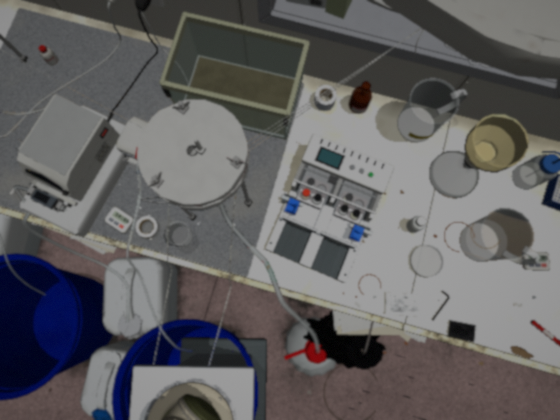

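View pics/side0.png

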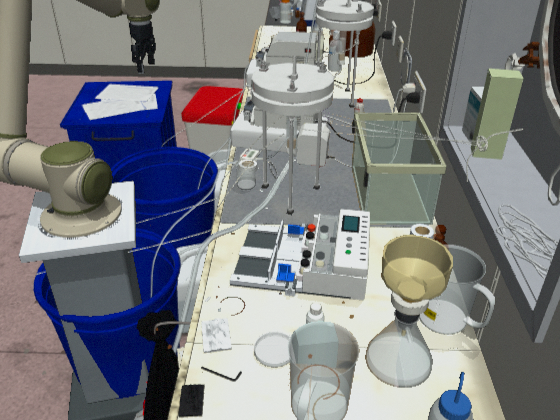

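The top view shows the autosampler around (325,210), rotated, with tabs at (291,206) and (357,232) and a red cap near (306,193). I'll zoom in on both views.

```bash
python3 - <<'E'
import cv2,numpy as np
a=cv2.imread("pics/top0.png")[130:290,255:405]; a=cv2.resize(a,None,fx=3.7,fy=3.7,interpolation=cv2.INTER_CUBIC)
b=cv2.imread("pics/side0.png")[200:305,220:380]; b=cv2.resize(b,None,fx=5,fy=5,interpolation=cv2.INTER_CUBIC)
cv2.imwrite("pics/topc.png",cv2.convertScaleAbs(a,alpha=1.5)); cv2.imwrite("pics/sidec.png",b)
E
```

```text
(no output)
```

View pics/topc.png

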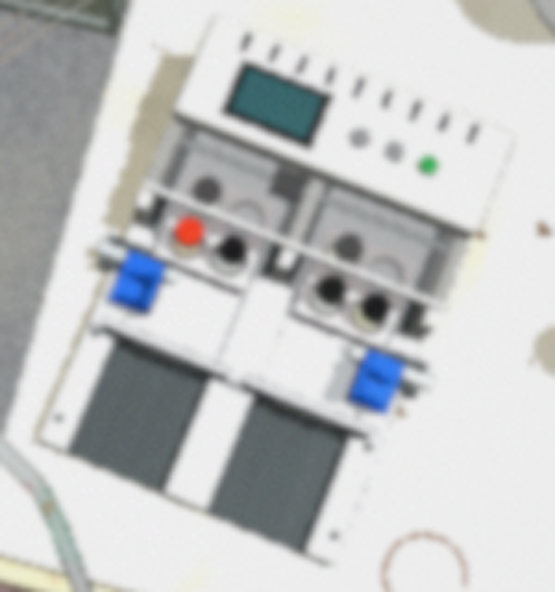

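View pics/sidec.png

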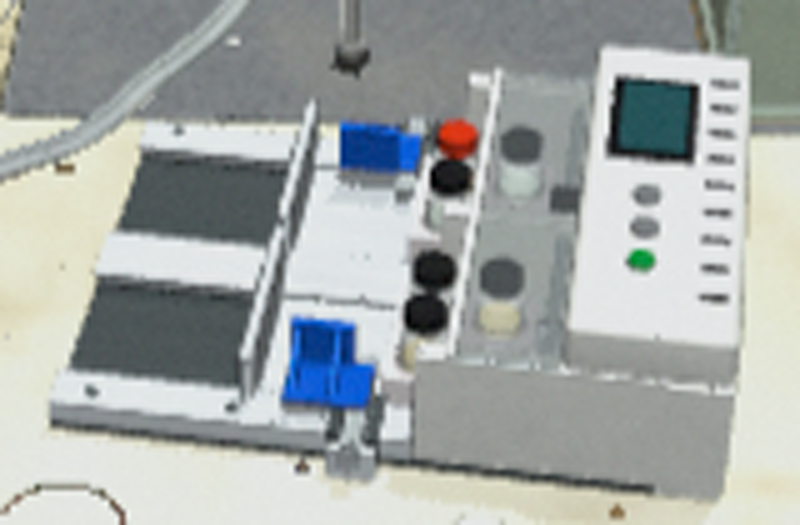

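Red cap at topc (190,232), in the left lane; both bolts are shot. Next I work out the autosampler pose from known features.

```bash
cat > h.py <<'E'
import numpy as np
from bench import sensors, eyes
def ray(n,u,v,z):
    c=eyes.get_calibration(n);K=c['K'];T=c['camera_from_world'];R=T[:3,:3];t=T[:3,3]
    d=R.T@np.array([(u-K[0,2])/K[0,0],-(v-K[1,2])/K[1,1],-1]);o=-R.T@t
    return o+d*(z-o[2])/d[2]
def top(c,r,z): return ray("top",255+c/3.7,130+r/3.7,z)
def side(c,r,z): return ray("side",220+c/5,200+r/5,z)
E
python3 - <<'E'
from h import *
P={'console FL':(178,115,.105,.059,.118),'console FR':(482,235,.105,.059,-.118),'lipL':(97,326,.053,None,.106),'lipR':(370,435,.053,None,-.106),
'bedFL':(37,438,.02,-.165,.118),'bedFR':(330,563,.02,-.165,-.118),'conBL':(212,15,.105,.165,.118),'conBR':(517,135,.105,.165,-.118),'red':(190,231,.068,None,None),'tabL':(140,282,.058,None,None),'tabR':(376,380,.058,None,None)}
W={k:top(*v[:3])[:2] for k,v in P.items()}
ks=[k for k in P if P[k][3] is not None]
A=np.array([P[k][3:5] for k in ks]);B=np.array([W[k] for k in ks])
def fit(A,B):
    a=A@[1,1j];b=B@[1,1j];s=((a-a.mean()).conj()*(b-b.mean())).sum();yaw=np.angle(s);print('scale',abs(s)/(abs(a-a.mean())**2).sum())
    return b.mean()-np.exp(1j*yaw)*a.mean(),yaw
o,y=fit(A,B);print(o,np.degrees(y))
for k in W:
    l=(W[k]@[1,1j]-o)*np.exp(-1j*y);print('top',k,W[k].round(4),'local',np.round([l.real,l.imag],4),P[k][3:])
for k,p in {'red':(458,138,.068),'lipL':(312,103,.053),'lipR':(243,350,.053),'tabRtop L':(290,320,.058),'tabR':(352,322,.058),'tabLa':(340,124,.058),'tabLb':(420,137,.058),'bedFR':(50,402,.02),'bedFL':(140,124,.02),'conFL':(602,45,.105),'conFR':(572,332,.105),'conBL':(748,60,.105),'conBR':(738,345,.105)}.items():
    w=side(*p);l=(w[:2]@[1,1j]-o)*np.exp(-1j*y);print('side',k,w.round(4),np.round([l.real,l.imag],4))
E
```

```text
scale 0.9997759089041715
(0.5797434470326723-0.3582113531597601j) -22.295296629780594
top console FL [ 0.6908 -0.2819] local [0.0739 0.1127] (0.059, 0.118)
top console FR [ 0.6057 -0.4979] local [ 0.077  -0.1194] (0.059, -0.118)
top lipL [ 0.5452 -0.2262] local [-0.0821  0.109 ] (None, 0.106)
top lipR [ 0.4683 -0.4247] local [-0.0779 -0.1038] (None, -0.106)
top bedFL [ 0.4661 -0.1831] local [-0.1716  0.1189] (-0.165, 0.118)
top bedFR [ 0.3779 -0.3993] local [-0.1712 -0.1146] (-0.165, -0.118)
top conBL [ 0.7672 -0.3063] local [0.1538 0.1191] (0.165, 0.118)
top conBR [ 0.6799 -0.5254] local [ 0.1561 -0.1167] (0.165, -0.118)
top red [ 0.6142 -0.2931] local [0.0071 0.0733] (None, None)
top tabL [ 0.5775 -0.2572] local [-0.0404  0.0926] (None, None)
top tabR [ 0.5078 -0.4289] local [-0.0398 -0.0927] (None, None)
side red [ 0.609  -0.3054  0.068 ] [0.007  0.0599]
side lipL [ 0.5459 -0.2375  0.053 ] [-0.0771  0.0988]
side lipR [ 0.4669 -0.4286  0.053 ] [-0.0777 -0.108 ]
side tabRtop L [ 0.4926 -0.4177  0.058 ] [-0.058  -0.0881]
side tabR [ 0.5217 -0.4259  0.058 ] [-0.028  -0.0847]
side tabLa [ 0.5545 -0.2663  0.058 ] [-0.0582  0.0754]
side tabLb [ 0.5934 -0.2872  0.058 ] [-0.0143  0.0709]
side bedFR [ 0.3744 -0.408   0.02  ] [-0.1711 -0.1239]
side bedFL [ 0.458  -0.1913  0.02  ] [-0.176   0.1082]
side conFL [ 0.6911 -0.2905  0.105 ] [0.0773 0.1049]
side conFR [ 0.6047 -0.5087  0.105 ] [ 0.0802 -0.1298]
side conBL [ 0.7619 -0.3207  0.105 ] [0.1543 0.1038]
side conBR [ 0.6759 -0.5344  0.105 ] [ 0.1558 -0.1265]
```

```bash
cat >> h.py <<'E'
from scipy.spatial.transform import Rotation as Ro
yaw=np.radians(-21.8); o0=np.array([.5797,-.3582])
def w(x,y): return o0+np.array([[np.cos(yaw),-np.sin(yaw)],[np.sin(yaw),np.cos(yaw)]])@[x,y]
def d(p):
    s=sensors.get_obs();return (1000*Ro.from_rotvec(s['ee_rot']).as_matrix().T@(np.array(p)-s['eef_pos'])).round(1)
E
python3 - <<'E'
from h import *
for n,u,v in(("top",193,150),("side",292,95),("top",215,207),("side",292,115),("top",265,262),("side",190,243)):
    print(n,[ray(n,u,v,z)[:2].round(3).tolist() for z in(0,.1,.2,.3)])
s=sensors.get_obs();print(Ro.from_rotvec(s['ee_rot']).as_matrix().round(3))
for p in((.36,.28,.28),(.44,0,.28),(.41,-.20,.28),(*w(-.041,.045),.25),(*w(-.041,.045),.13)):print(np.round(p,3),d(p))
E
```

```text
top [[0.752, 0.033], [0.719, 0.014], [0.685, -0.006], [0.651, -0.026]]
side [[0.814, 0.723], [0.754, 0.492], [0.695, 0.261], [0.636, 0.03]]
top [[0.584, -0.038], [0.563, -0.052], [0.543, -0.067], [0.522, -0.081]]
side [[0.765, 0.527], [0.711, 0.317], [0.657, 0.107], [0.603, -0.103]]
top [[0.431, -0.183], [0.422, -0.186], [0.414, -0.189], [0.405, -0.192]]
side [[0.293, -0.212], [0.29, -0.342], [0.287, -0.471], [0.285, -0.601]]
[[-0.908  0.419 -0.001]
 [ 0.419  0.908 -0.001]
 [ 0.    -0.001 -1.   ]]
[0.36 0.28 0.28] [-209.4 -144.6  -49.1]
[0.44 0.   0.28] [-399.5 -365.3  -48.9]
[ 0.41 -0.2   0.28] [-456.1 -559.4  -48.6]
[ 0.558 -0.301  0.25 ] [-633.2 -589.   -18.7]
[ 0.558 -0.301  0.13 ] [-633.3 -588.9  101.3]
```

servo_tool(
  targets=[
    [0,-44,-35,-30,0,0,0],
    [0,-87,-70,-50,0,0,0],
    [0,-131,-105,-50,0,0,-0.054],
    [0,-174,-139,-50,0,0,-0.054],
    [0,-199,-176,-50,0,0,-0.054],
    [0,-223,-212,-50,0,0,-0.054],
    [0,-248,-248,-50,0,0,-0.054],
    [0,-272,-283,-50,0,0,-0.054],
    [0,-297,-319,-50,0,0,-0.054],
    [0,-321,-355,-50,0,0,-0.054],
    [0,-345,-390,-50,0,0,-0.054],
    [0,-345,-390,-50,0,0,-0.054],
  ],
)

```text
t: 1.3
eef_pos: [0.3809, -0.0034, 0.281]
ee_rot: [-0.601, -3.083, 0.001]
contact_force: [-0.6, 1.2, -0.7]
gripper_width: 0.0001
grip_force: 0.0
```

```bash
python3 - <<'E'
from h import *
s=sensors.get_obs();print(s['t'],s['eef_pos'],s['contact_force'])
for p in((.40,-.18,.28),(*w(-.041,.045),.25),(*w(-.041,.045),.13)):print(np.round(p,3),d(p))
E
```

```text
1.3 [ 0.38089952 -0.00341562  0.2809898 ] [-0.63916124  1.2409589  -0.69271042]
[ 0.4  -0.18  0.28] [ -84.  -156.5    1.1]
[ 0.558 -0.301  0.25 ] [-276.3 -209.3   31.1]
[ 0.558 -0.301  0.13 ] [-276.4 -209.2  151.1]
```

servo_tool(
  targets=[
    [0,-21,-39,0,0,0,0],
    [0,-42,-78,0,0,0,0],
    [0,-63,-117,0,0,0,0],
    [0,-84,-156,0,0,0,0],
    [0,-125,-170,10,0,0,0],
    [0,-165,-180,15,0,0,0],
    [0,-205,-190,20,0,0,0],
    [0,-245,-200,30,0,0,0],
    [0,-276,-209,50,0,0,0],
    [0,-276,-209,90,0,0,0],
    [0,-276,-209,130,0,0,0],
    [0,-276,-209,130,0,0,0],
  ],
)

```text
t: 2.5
eef_pos: [0.5577, -0.2935, 0.1457]
ee_rot: [-0.589, -3.075, -0.009]
contact_force: [0.1, 1.1, -0.2]
gripper_width: 0.0002
grip_force: 0.0
```

```bash
python3 - <<'E'
from h import *
import cv2,pickle
s=sensors.get_obs();c=eyes.get_calibration("wrist");im=eyes.snapshot("wrist")
cv2.imwrite("pics/w1.png",cv2.resize(im,(800,600),interpolation=cv2.INTER_CUBIC));pickle.dump(c,open("w1.pkl","wb"))
print(s['t'],s['eef_pos'],c)
E
```

```text
2.5 [ 0.5576858  -0.29348854  0.14568505] {'K': array([[325.1922621 ,   0.        , 282.7885077 ],
       [  0.        , 325.1922621 , 206.67947319],
       [  0.        ,   0.        ,   1.        ]]), 'camera_from_world': array([[ 0.3696876 ,  0.92914799,  0.00388427,  0.06576249],
       [-0.89134658,  0.35582145, -0.28087786,  0.61349271],
       [-0.2623592 ,  0.10037483,  0.95973566, -0.12259542],
       [ 0.        ,  0.        ,  0.        ,  1.        ]])}
```

View pics/w1.png

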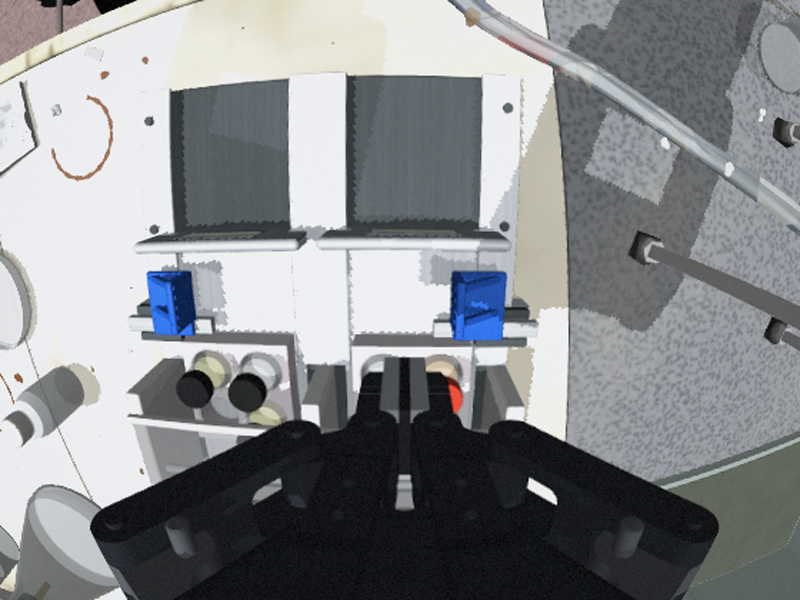

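Wrist view: left tab's inner edge runs (453,272)→(453,336), left lip's inner top edge (320,250)–(510,248), tray marks are symmetrical, nothing is under the finger except the cap beyond.

```bash
cat >> h.py <<'E'
import pickle
def wr(u,v,z,f="w1.pkl"):
    c=pickle.load(open(f,"rb"));K=c['K'];T=c['camera_from_world'];R=T[:3,:3]
    x,y=(u*.7-K[0,2])/K[0,0],(v*.7-K[1,2])/K[1,1];r=np.hypot(x,y)
    dd=R.T@np.array([np.sin(r)*x/r,-np.sin(r)*y/r,-np.cos(r)]);o=-R.T@T[:3,3]
    return o+dd*(z-o[2])/dd[2]
def loc(p): 
    q=(np.array(p[:2])-o0)@[1,1j]*np.exp(-1j*yaw);return np.round([q.real*1000,q.imag*1000],1)
E
python3 - <<'E'
from h import *
for k,p in {'lipLin':(320,250,.053),'lipLout':(510,248,.053),'lipRin':(304,248,.053),'lipRout':(137,250,.053),'tabL f':(452,272,.058),'tabL b':(454,338,.058),'tabLoutf':(503,272,.058),'tabR f':(190,272,.058),'tabR b':(193,334,.058),'bedFL':(520,78,.02),'bedFR':(147,92,.02),'rackLfront a':(355,341,.04),'rackL b':(525,341,.04),'red':(456,392,.066)}.items():
    q=wr(*p);print(k,q.round(4),loc(q))
s=sensors.get_obs();print('tcp',loc(s['eef_pos']),np.degrees(np.arctan2(*(Ro.from_rotvec(s['ee_rot']).as_matrix()[[1,0],1]))))
E
```

```text
lipLin [ 0.5159 -0.3235  0.053 ] [-72.1   8.5]
lipLout [ 0.5517 -0.2304  0.053 ] [-73.5 108.3]
lipRin [ 0.5116 -0.331   0.053 ] [-73.3  -0.1]
lipRout [ 0.4722 -0.4256  0.053 ] [ -74.8 -102.5]
tabL f [ 0.5513 -0.2638  0.058 ] [-61.5  77.1]
tabL b [ 0.5859 -0.2752  0.058 ] [-25.   79.4]
tabLoutf [ 0.5611 -0.2388  0.058 ] [-61.6 104. ]
tabR f [ 0.4976 -0.3958  0.058 ] [-62.2 -65.4]
tabR b [ 0.5303 -0.4124  0.058 ] [-25.7 -68.6]
bedFL [ 0.4668 -0.184   0.02  ] [-169.5  119.8]
bedFR [ 0.3798 -0.3965  0.02  ] [-171.4 -109.8]
rackLfront a [ 0.5738 -0.3299  0.04  ] [-16.   24.1]
rackL b [ 0.6115 -0.237   0.04  ] [-15.5 124.4]
red [ 0.6131 -0.2845  0.066 ] [ 3.7 80.9]
tcp [-42.9  51.4] 68.3244572969751
```

servo_tool(
  targets=[
    [0,0,0,0,0,0,0],
    [0,0,0,25,0,0,0],
    [0,0,0,50,0,0,0],
    [0,0,0,75,0,0,0],
    [0,0,0,90,0,0,0],
    [0,0,0,100,0,0,0],
    [0,0,0,110,0,0,0],
    [0,0,0,113,0,0,0],
    [0,0,0,113,0,0,0],
    [0,0,0,113,0,0,0],
  ],
)

```text
t: 3.55
eef_pos: [0.5598, -0.296, 0.0392]
ee_rot: [0.591, 3.084, -0.001]
contact_force: [1.0, -0.5, 0.8]
gripper_width: -0.0002
grip_force: 0.0
```

```bash
python3 - <<'E'
from h import *
s=sensors.get_obs();print('tcp',loc(s['eef_pos']),s['eef_pos'],s['contact_force'])
E
```

```text
tcp [-41.6  50.4] [ 0.55980634 -0.29597772  0.03916763] [ 0.99209157 -0.50040993  0.80079856]
```

servo_tool(
  targets=[
    [0,0,5,0,0,0,0],
    [0,0,10,0,0,0,0],
    [0,0,14,0,0,0,0],
    [0,0,18,0,0,0,0],
    [0,0,22,0,0,0,0],
    [0,0,26,0,0,0,0],
    [0,0,30,0,0,0,0],
    [0,0,34,0,0,0,0],
    [0,0,38,0,0,0,0],
    [0,0,42,0,0,0,0],
    [0,0,44,0,0,0,0],
    [0,0,44,0,0,0,0],
  ],
)

```text
t: 4.75
eef_pos: [0.5757, -0.2544, 0.0382]
ee_rot: [-0.591, -3.085, -0.001]
contact_force: [0.7, -0.7, -0.5]
gripper_width: 0.0
grip_force: 0.0
```

servo_tool(
  targets=[
    [0,0,2,0,0,0,0],
    [0,0,4,0,0,0,0],
    [0,0,4,0,0,0,0],
  ],
)

```text
t: 5.05
eef_pos: [0.5768, -0.2516, 0.0382]
ee_rot: [-0.591, -3.085, 0.002]
contact_force: [-2.3, -3.4, -0.4]
gripper_width: -0.0002
grip_force: 2.2
```

```bash
python3 - <<'E'
from h import *
s=sensors.get_obs();print('tcp',loc(s['eef_pos']),s['eef_pos'],s['contact_force'])
E
```

```text
tcp [-42.2  97.9] [ 0.57683713 -0.2516105   0.03821048] [-2.27827647 -3.37154553 -0.42351591]
```

servo_tool(
  targets=[
    [0,0,2,0,0,0,0],
    [0,0,3,0,0,0,0],
    [0,0,3,0,0,0,0],
  ],
)

```text
t: 5.35
eef_pos: [0.577, -0.2513, 0.0382]
ee_rot: [-0.592, -3.084, 0.008]
contact_force: [-7.8, -14.5, -0.8]
gripper_width: -0.0003
grip_force: 8.3
```

```bash
python3 - <<'E'
from h import *
import cv2
s=sensors.get_obs();c=eyes.get_calibration("wrist");im=eyes.snapshot("wrist")
print(s['t'],loc(s['eef_pos']),s['contact_force'])
cv2.imwrite("pics/w2.png",cv2.resize(im,(800,600),interpolation=cv2.INTER_CUBIC));pickle.dump(c,open("w2.pkl","wb"))
E
```

```text
5.35 [-42.2  98.3] [ -7.80931978 -14.53425183  -0.79017117]
```

View pics/w2.png

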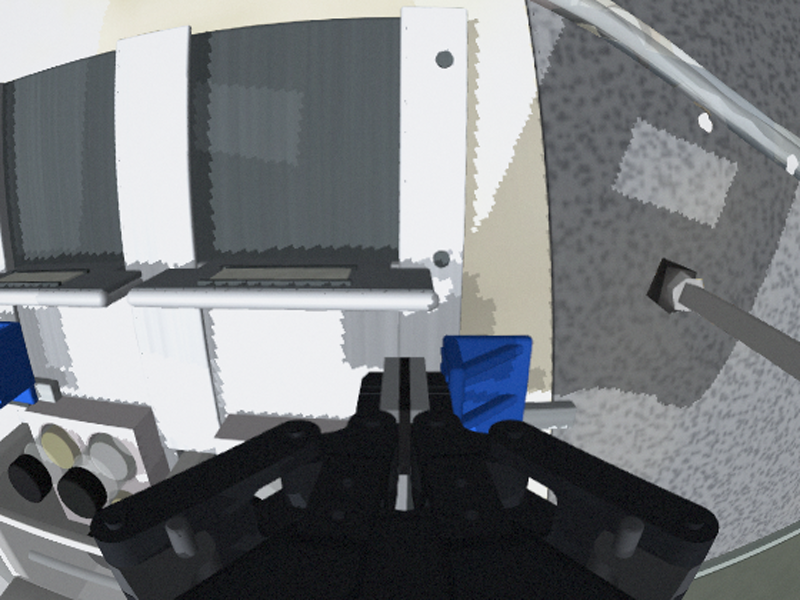

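The bolt is at its end stop: it stalls at 16 N, and the tab stands outside the lane at (485,385). Now I back off to the lane's middle and go down behind the lip.

servo_tool(
  targets=[
    [0,0,-6,0,0,0,0],
    [0,0,-15,0,0,0,0],
    [0,0,-27,0,0,0,0],
    [0,0,-38,0,0,0,0],
    [0,2,-43,0,0,0,0],
    [0,5,-43,4,0,0,0],
    [0,8,-43,8,0,0,0],
    [0,9,-43,12,0,0,0],
    [0,9,-43,13,0,0,0],
    [0,9,-43,13,0,0,0],
    [0,9,-43,13,0,0,0],
  ],
)

```text
t: 6.5
eef_pos: [0.5542, -0.2849, 0.0254]
ee_rot: [0.591, 3.085, -0.0]
contact_force: [0.1, -0.6, -0.2]
gripper_width: 0.0001
grip_force: 0.0
```

```bash
python3 - <<'E'
from h import *
s=sensors.get_obs();print('tcp',loc(s['eef_pos']),s['eef_pos'],s['contact_force'])
E
```

```text
tcp [-50.9  58.6] [ 0.5542385  -0.2848745   0.02539157] [ 0.13901934 -0.5700607  -0.17629466]
```

servo_tool(
  targets=[
    [0,2,0,0,0,0,0],
    [0,4,0,0,0,0,0],
    [0,6,0,0,0,0,0],
    [0,7,0,0,0,0,0],
    [0,8,0,0,0,0,0],
    [0,9,0,0,0,0,0],
    [0,10,0,0,0,0,0],
    [0,11,0,0,0,0,0],
    [0,12,0,0,0,0,0],
    [0,13,0,0,0,0,0],
    [0,14,0,0,0,0,0],
    [0,15,0,0,0,0,0],
  ],
)

```text
t: 7.7
eef_pos: [0.5401, -0.2794, 0.0253]
ee_rot: [0.591, 3.085, -0.0]
contact_force: [2.8, -1.2, -1.3]
gripper_width: -0.0003
grip_force: 1.4
```

servo_tool(
  targets=[
    [0,1.5,0,0,0,0,0],
    [0,3.5,0,0,0,0,0],
    [0,6,0,0,0,0,0],
    [0,9,0,0,0,0,0],
    [0,12,0,0,0,0,0],
    [0,15,0,0,0,0,0],
    [0,18,0,0,0,0,0],
    [0,21,0,0,0,0,0],
    [0,24,0,0,0,0,0],
    [0,27,0,0,0,0,0],
    [0,30,0,0,0,0,0],
    [0,33,0,0,0,0,0],
  ],
)

```text
t: 8.9
eef_pos: [0.5092, -0.2671, 0.0254]
ee_rot: [0.591, 3.085, -0.0]
contact_force: [3.5, -1.3, -1.4]
gripper_width: 0.0002
grip_force: 1.5
```

servo_tool(
  targets=[
    [0,3,0,0,0,0,0],
    [0,6,0,0,0,0,0],
    [0,9,0,0,0,0,0],
    [0,12,0,0,0,0,0],
    [0,15,0,0,0,0,0],
    [0,18,0,0,0,0,0],
    [0,21,0,0,0,0,0],
    [0,24,0,0,0,0,0],
    [0,27,0,0,0,0,0],
    [0,30,0,0,0,0,0],
    [0,32,0,0,0,0,0],
    [0,34,0,0,0,0,0],
  ],
)

```text
t: 10.1
eef_pos: [0.4777, -0.2546, 0.0254]
ee_rot: [0.591, 3.085, -0.0]
contact_force: [2.3, -1.3, -0.8]
gripper_width: -0.0002
grip_force: 1.6
```

```bash
python3 - <<'E'
from h import *
s=sensors.get_obs();print('tcp',loc(s['eef_pos']),s['eef_pos'],s['contact_force'])
E
```

```text
tcp [-133.2   58.3] [ 0.47771853 -0.25457761  0.02535944] [ 2.29682926 -1.26928662 -0.75860478]
```

servo_tool(
  targets=[
    [0,2,0,0,0,0,0],
    [0,4,0,0,0,0,0],
    [0,6,0,0,0,0,0],
    [0,7.5,0,0,0,0,0],
    [0,9,0,0,0,0,0],
    [0,10.5,0,0,0,0,0],
    [0,11.5,0,0,0,0,0],
    [0,12.5,0,0,0,0,0],
    [0,13.5,0,0,0,0,0],
    [0,14.5,0,0,0,0,0],
    [0,15.5,0,0,0,0,0],
    [0,16,0,0,0,0,0],
  ],
)

```text
t: 11.3
eef_pos: [0.4629, -0.2487, 0.0253]
ee_rot: [-0.591, -3.085, 0.0]
contact_force: [3.0, -1.3, -0.9]
gripper_width: -0.0004
grip_force: 1.6
```

servo_tool(
  targets=[
    [0,0.5,0,0,0,0,0],
    [0,1,0,0,0,0,0],
    [0,1.5,0,0,0,0,0],
    [0,2,0,0,0,0,0],
    [0,2.5,0,0,0,0,0],
    [0,3,0,0,0,0,0],
  ],
)

```text
t: 11.9
eef_pos: [0.4624, -0.2485, 0.0256]
ee_rot: [0.591, 3.08, -0.002]
contact_force: [16.2, -1.4, -6.5]
gripper_width: 0.0002
grip_force: 7.6
```

The tray is at its stop: force rises to 16 N with no motion. I back off gently, lift clear and check.

servo_tool(
  targets=[
    [0,-2,0,0,0,0,0],
    [0,-5,0,0,0,0,0],
    [0,-9,0,0,0,0,0],
    [0,-13,0,0,0,0,0],
    [0,-13,0,-8,0,0,0],
    [0,-13,0,-25,0,0,0],
    [0,-13,0,-55,0,0,0],
    [0,-13,0,-95,0,0,0],
    [0,-13,0,-135,0,0,0],
    [0,-13,0,-170,0,0,0],
    [0,-13,0,-170,0,0,0],
  ],
)

```text
t: 13.0
eef_pos: [0.4734, -0.2534, 0.2005]
ee_rot: [0.59, 3.078, -0.007]
contact_force: [1.1, -0.1, 0.0]
gripper_width: -0.0001
grip_force: 0.0
```

```bash
python3 - <<'E'
from h import *
import cv2
s=sensors.get_obs();c=eyes.get_calibration("wrist");im=eyes.snapshot("wrist");b=eyes.snapshot("side")[190:310,210:380]
print(s['t'],s['eef_pos'],s['contact_force'])
a=cv2.resize(im,(430,322));b=cv2.resize(b,(370,261),interpolation=cv2.INTER_CUBIC);o=np.zeros((322,800,3),np.uint8);o[:,:430]=a;o[:261,430:]=b
cv2.imwrite("pics/w3.png",o)
E
```

```text
13.0 [ 0.47342614 -0.25335658  0.2005302 ] [ 1.09482285 -0.09735687  0.02101277]
```

View pics/w3.png

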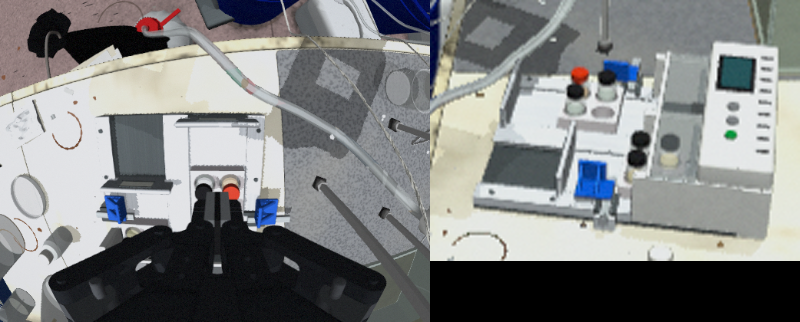

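The left tray is drawn out with its three vials upright, red cap at (580,75). Its tab is outside the lane, and the right tray is still bolted in. The arm is clear.

```bash
python3 -c "
from bench import finish_job
print(finish_job())"
```

```text
the job is handed in; nothing more can be done
None
```

Done and handed in at about 13 s: the left tray (red-capped vial) is unbolted and drawn to its stop with its vials upright, the right tray is still bolted in, and I saw no sign of anything else being moved.

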